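# Load filter cartridges on the air-flow test dock and switch it over

### The arm

A 6-joint arm with a two-finger parallel gripper is mounted at the origin on the work surface. World frame = base frame: x ahead of the robot, y to its left, z up, the work surface at z = 0. Lengths are in mm, angles in rad, forces in N, time in s.
With the tool pointing down it reaches from about 350 to 975 mm from the base axis. Payload 7.1 kg.
Tool frame: the origin (TCP) lies on the front face of the gripper's body, between the roots of the fingers; the fingertips stand 80 mm ahead of it and the grasp point (between the pads) lies 61 mm ahead of it (env.tips_ahead is the distance from the TCP to the fingertips, in mm); z points along the fingers, y is the line along which they close (so a half turn about z gives the same grasp; the last joint's range is limited). The gripper opens to 88 mm and grips with 3 to 60 N. Pads are 20 mm wide; open, the fingers measure 115 mm over their backs; the gripper's body (75 mm by 178 mm) begins 61 mm behind the grasp point.
Start: joints at [1.094, 0.423, 1.63, -0, 1.089, -0.019], TCP at [276.203, 560.64, 302.675] pointing down, gripper open.
Joint ranges: [-3, 3], [-0.9, 2.11], [0.09, 2.58], [-1.31, 4.45], [0.11, 2.69], [-2.54, 2.54]. Speed limits (rad/s): [2.39, 2.39, 3.01, 3.14, 3.14, 3.14].

### API

Orientations are given as a unit quaternion [x, y, z, w].
In Python, from station import env, set_gripper, viewer, workorder gives the robot as it stands. Calls block until the motion is done:
- env.reach(position, orientation): joint-space move of the TCP to a pose.
- env.move_l(position, rot=None, rate=150, f_stop=None): straight line of the TCP; rot=None keeps the orientation; rate is the mean speed in mm/s. With f_stop (N) it stops when the force on the tool has changed by that much, and returns True; else False.
- env.move_joints(angles): joint-space move.
- set_gripper(opening): finger opening in mm; the grip force is fixed at half the most; returns when the fingers have stopped.
- env.hold(seconds).
- env.ik(position, orientation): joint angles nearest the present ones, or None.
- env.read_state(): the state.
- viewer.camera(name): name is "scene" or "top"; returns the picture (480x640x3 uint8, blue, green, red); there is no depth.
- viewer.camera_params(name): a dict with "fx", "fy", "cx", "cy" (pixels), "dist" ([k1, k2, p1, p2, k3] as OpenCV has them; the pictures are not rectified), "pose" (4x4, takes a point from camera to world coordinates). Camera axes: x right, y up, looking along -z (the intrinsics and any distortion apply to the point x, -y, -z); pixel columns grow to the right and rows downward; lengths in mm; the calibration is good to about 2 mm. A picture is of the moment at which its call begins. camera_params takes no time and is no camera call.
A pose or a line that the arm cannot do raises env.IKError and nothing moves.
- workorder.sign_off(): hands the job in; it is judged then, once.
The state is a dict: "time_s": time; "qpos": joint angles; "dq": joint speeds; "tau": joint torques, N m; "tool_pos": TCP position; "orientation": TCP orientation; "force": force on the tool from outside, world axes, zero at the start; "wrist_torque": the same for the moment, N m; "width": finger opening in mm; "grip_force": force on a finger pad.
Only numpy, scipy, OpenCV 4.12 (cv2) and the standard library are available. Lean on these libraries where they do the work, as an engineer would, in place of code of your own. Each camera call takes 0.05 s, during which the arm holds its last target. There are 200 camera calls.

### The job

Shut the red air supply cock fully, and then open the yellow vent cock fully; next, put every filter cartridge into a carrier of its own on the bench, and only when all are in their carriers move each filled carrier into a bay of the test dock, seated flat on the bay floor. Then shut the vent fully and last open the supply fully, each to its stop; never have both cocks open at once, and leave the other things on the bench where they are.

Things in the scene. Friction and masses are not known exactly. Their poses are not given: they have to be found in the camera images.
- dock: fixed test dock: aluminium plate 110 x 290 mm with three rectangular bays in a row along its y axis, blue rims, copper pipe along its far side. Origin: centre of its underside
- bay1 (a point): centre of the floor of bay 1: recess 76 mm (along x) by 54 mm (along y), floor 12 mm above the bench, rims 10 mm higher than the floor; bays are 95 mm apart (centres). A carrier fits with 3 mm to spare on each side, either way round
- bay2 (a point): centre of the floor of bay 2: recess 76 mm (along x) by 54 mm (along y), floor 12 mm above the bench, rims 10 mm higher than the floor; bays are 95 mm apart (centres). A carrier fits with 3 mm to spare on each side, either way round
- bay3 (a point): centre of the floor of bay 3: recess 76 mm (along x) by 54 mm (along y), floor 12 mm above the bench, rims 10 mm higher than the floor; bays are 95 mm apart (centres). A carrier fits with 3 mm to spare on each side, either way round
- carrier1: loose green open-topped carrier box, 70 mm (x) by 48 mm (y), 34 mm high, 120 g, walls 4 mm, inner floor 6 mm above its underside, inside 62 x 40 mm. Can be gripped across its 48 mm width. Origin: centre of its underside, z up. All three carriers are alike; there may be more than needed
- carrier2: loose green open-topped carrier box, 70 mm (x) by 48 mm (y), 34 mm high, 120 g, walls 4 mm, inner floor 6 mm above its underside, inside 62 x 40 mm. Can be gripped across its 48 mm width. Origin: centre of its underside, z up. All three carriers are alike; there may be more than needed
- carrier3: loose green open-topped carrier box, 70 mm (x) by 48 mm (y), 34 mm high, 120 g, walls 4 mm, inner floor 6 mm above its underside, inside 62 x 40 mm. Can be gripped across its 48 mm width. Origin: centre of its underside, z up. All three carriers are alike; there may be more than needed
- cartridge1: loose filter cartridge: white block 56 mm (x) by 34 mm (y) by 28 mm high with blue bands, 90 g, with an orange grip rib on top, 40 mm long (x), 12 mm thick (y), from 28 to 54 mm high. Origin: centre of its underside, z up. Sits in a carrier with 3 mm to spare on each side, either way round, its underside on the carrier's inner floor; nothing latches it. May be absent
- cartridge2: loose filter cartridge: white block 56 mm (x) by 34 mm (y) by 28 mm high with blue bands, 90 g, with an orange grip rib on top, 40 mm long (x), 12 mm thick (y), from 28 to 54 mm high. Origin: centre of its underside, z up. Sits in a carrier with 3 mm to spare on each side, either way round, its underside on the carrier's inner floor; nothing latches it. May be absent
- cartridge3: loose filter cartridge: white block 56 mm (x) by 34 mm (y) by 28 mm high with blue bands, 90 g, with an orange grip rib on top, 40 mm long (x), 12 mm thick (y), from 28 to 54 mm high. Origin: centre of its underside, z up. Sits in a carrier with 3 mm to spare on each side, either way round, its underside on the carrier's inner floor; nothing latches it. May be absent
- supply_valve: compressed-air supply cock: brass quarter-turn ball valve on a fixed steel foot (60 x 90 mm), 94 mm high with its red lever. Origin: on the lever's vertical turning axis, at bench height. Its pipe (110 mm long, dia 26) lies along the body's y axis, 40 mm up
- supply_lever (a joint): angle of the red lever: 0 = shut, lever points along the valve body's +x (across the pipe), against a hard stop; 1.571 = open, lever points along the body's +y (along the pipe), against a hard stop. Turns anticlockwise seen from above to open. Stiff (0.25 N m), stays where it is left
- supply_grip (a point): point to take the red lever: 75 mm from the turning axis, mid-height of the bar, 84 mm above the bench; its x axis points outward along the lever. The bar is 14 mm wide, 20 mm high (z 74 to 94 mm), and ends 96 mm from the axis; free space below
- vent_valve: vent cock: brass quarter-turn ball valve on a fixed steel foot (60 x 90 mm), 94 mm high with its yellow lever. Origin: on the lever's vertical turning axis, at bench height. Its pipe (110 mm long, dia 26) lies along the body's y axis, 40 mm up
- vent_lever (a joint): angle of the yellow lever: 0 = shut, lever points along the valve body's +x (across the pipe), against a hard stop; 1.571 = open, lever points along the body's +y (along the pipe), against a hard stop. Turns anticlockwise seen from above to open. Stiff (0.25 N m), stays where it is left
- vent_grip (a point): point to take the yellow lever: 75 mm from the turning axis, mid-height of the bar, 84 mm above the bench; its x axis points outward along the lever. The bar is 14 mm wide, 20 mm high (z 74 to 94 mm), and ends 96 mm from the axis; free space below
- cleaner: spray can, 52 mm dia, 150 mm high, bystander; origin: at its underside
- tape: yellow roll of tape, 90 mm dia, 25 mm high, bystander; origin: at its underside
- driver: screwdriver lying flat, bystander; origin: at its underside
- meter: yellow test meter, 140 x 75 x 32 mm, bystander; origin: at its underside
There are look-alikes about, which are no part of the job. Leave any black or purple look-alike of the carrier3 alone.

How it is judged:
By the outcome, as a careful person would: the job done as asked, in the order asked, and still so for the second after the job is handed in, with the robot touching nothing.
Of cartridge1, cartridge2, cartridge3 only 2 to 3 are there at a start; the rules pass over those that are not, and their reading is None.
At some moment in a run one of carrier1, cartridge1, carrier2, cartridge2, carrier3, cartridge3 may be knocked a few centimetres aside while the robot is not near it.
Once in a run the grip may slacken for a moment while it holds something.
It also fails if it takes over 210 s, if anything falls off the work surface, if the arm or the gripper's body presses on something with over 40 N, if the wrist force passes 120 N, or if a joint passes its speed limit or range.

## Working session

There is one attempt and no reset: what is moved stays moved. The work goes in short steps, each a Python script; the robot and the scene stay as the last script left them, time stands still between calls to the robot, and variables do not carry over. Pictures are saved under pics/ and viewed, at most 14 in all, crops included, and the job is handed in when it is done.

```bash
ls; mkdir -p pics; python3 - <<'E'
from station import env,viewer
import cv2
for n in("top","scene"):
    cv2.imwrite(f"pics/{n}0.png",viewer.camera(n))
    p=viewer.camera_params(n);print({k:(v.round(3).tolist() if hasattr(v,'round') and k=='pose' else v) for k,v in p.items()})
print(env.read_state())
E
```

```text
pics
{'fx': 582.1488410750634, 'fy': 582.1488410750634, 'cx': 321.54605298308815, 'cy': 239.63541252004657, 'dist': array([0.04703514, 0.        , 0.        , 0.        , 0.        ]), 'pose': [[-0.009, 0.989, -0.15, 352.421], [-1.0, -0.009, 0.001, -102.677], [-0.0, 0.15, 0.989, 1401.82], [0.0, 0.0, 0.0, 1.0]]}
{'fx': 495.836811316225, 'fy': 495.836811316225, 'cx': 316.6965803343031, 'cy': 242.1726148171616, 'dist': array([-0.07675239,  0.        ,  0.        ,  0.        ,  0.        ]), 'pose': [[0.41, -0.702, 0.582, 1295.555], [0.912, 0.327, -0.247, -404.054], [-0.017, 0.632, 0.775, 1096.188], [0.0, 0.0, 0.0, 1.0]]}
{'time_s': 0.1, 'qpos': array([ 1.09398680e+00,  4.23767081e-01,  1.63057663e+00,  1.44315732e-05,
        1.08859166e+00, -1.89617154e-02]), 'dq': array([-9.16978395e-05,  1.42019780e-04, -2.63255653e-03, -4.45733127e-04,
        1.56291504e-04,  1.26979112e-03]), 'tau': array([-1.77541478e-04, -5.45614564e+01, -2.74324983e+01,  6.45640539e-02,
        1.88196776e-02, -6.89657099e-05]), 'tool_pos': array([276.04256891, 560.31916329, 301.99221164]), 'orientation': array([ 2.26932845e-01,  9.73910177e-01, -6.49265295e-04, -1.70915395e-04]), 'force': array([ 0.38114841, -0.35973261,  0.29654144]), 'wrist_torque': array([-0.0362693 ,  0.03440627,  0.03025289]), 'grip_force': 0.0, 'width': 88.09114359497121}
```

View pics/top0.png

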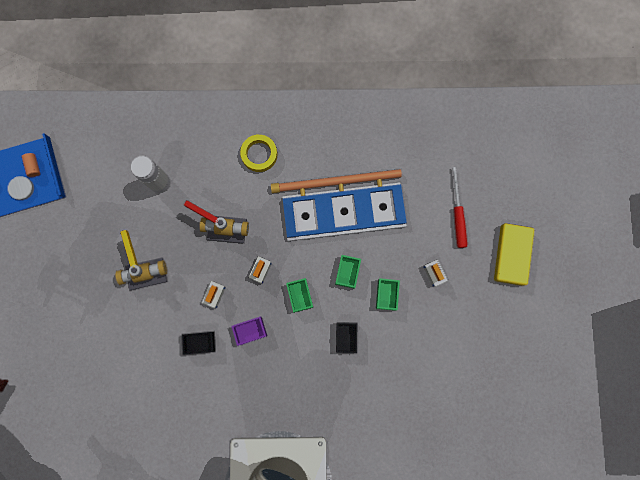

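View pics/scene0.png

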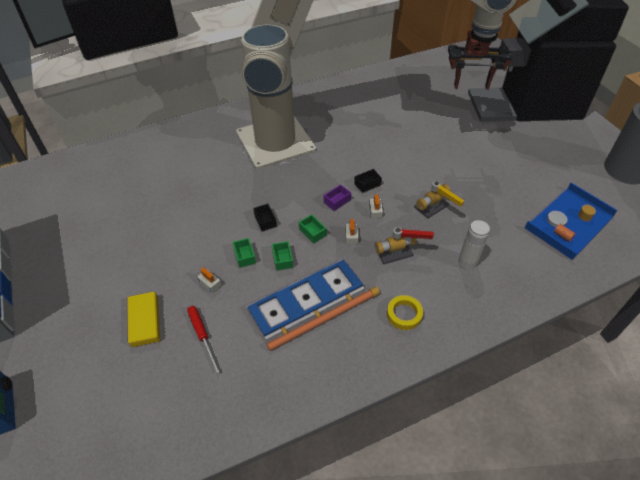

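The top view shows a partly open red lever with its pivot near (220,222), and a yellow lever that looks shut with its pivot near (134,271). There are three cartridges at (213,294), (260,270) and (435,273), and three green carriers at (300,296), (347,272) and (387,295). The bays are at (305,215), (344,211) and (382,206). Next I'll write the fitting helper and check it on overlays.

```bash
cat > h.py <<'E'
import numpy as np,cv2
from scipy.optimize import minimize
from station import env,set_gripper,viewer,workorder
P={n:viewer.camera_params(n) for n in("top","scene")}
def K(p): return np.array([[p["fx"],0,p["cx"]],[0,p["fy"],p["cy"]],[0,0,1.]])
def project(n,pts):
    p=P[n];c=np.linalg.inv(p["pose"])@np.c_[np.reshape(pts,(-1,3)),np.ones(len(np.reshape(pts,(-1,3))))].T
    c=c[:3].T*[1,-1,-1]
    return cv2.projectPoints(c,np.zeros(3),np.zeros(3),K(p),p["dist"])[0].reshape(-1,2)
def world(n,uv,z):
    p=P[n];q=cv2.undistortPoints(np.array([[uv]],float),K(p),p["dist"])[0,0]
    d=p["pose"][:3,:3]@[q[0],-q[1],-1];o=p["pose"][:3,3]
    return o+d*(z-o[2])/d[2]
def box(x0,x1,y0,y1,z0,z1): return np.array([[x,y,z] for x in(x0,x1) for y in(y0,y1) for z in(z0,z1)],float)
def place(b,x,y,a):
    c,s=np.cos(a),np.sin(a);return b@np.array([[c,s,0],[-s,c,0],[0,0,1]])+[x,y,0]
HUE=dict(green=(50,75),orange=(8,17),red=(0,4),yellow=(24,34),blue=(100,120))
def mask(img,col):
    h=cv2.cvtColor(img,cv2.COLOR_BGR2HSV);a,b=HUE[col]
    return cv2.inRange(h,(a,130,50),(b,255,255))
def sil(n,pts,org,S=8,w=120):
    uv=(project(n,pts)-org+.5)*S-.5
    m=np.zeros((w*S,w*S),np.uint8);cv2.fillConvexPoly(m,cv2.convexHull(np.round(uv).astype(np.int32)),255)
    return cv2.resize(m,(w,w),interpolation=cv2.INTER_AREA)/255.
def fit(masks,b,x0,free=3,cams=("top","scene")):
    """pose x,y,yaw of box(es) b so that its silhouette covers the masks"""
    w=70;data=[]
    for n in cams:
        o=np.round(project(n,place(b,*x0)).mean(0)).astype(int)-w//2
        m=masks[n][max(o[1],0):o[1]+w,max(o[0],0):o[0]+w]
        # keep the blob nearest the middle
        k,l,st,ce=cv2.connectedComponentsWithStats(m)
        i=1+np.argmin([np.hypot(*(ce[j]-w/2))-.3*np.sqrt(st[j,4]) for j in range(1,k)])
        data.append((n,o,(l==i)*1.))
    f=lambda v:sum(np.abs(sil(n,place(b,*v),o,w=w)-m).sum()/m.sum() for n,o,m in data)
    best=None
    for da in (0,.5,-.5,1,-1,1.5):
        s=np.array(x0)+[0,0,da]
        r=minimize(f,s,method="Nelder-Mead",options=dict(initial_simplex=s+np.array([[0,0,0],[8,0,0],[0,8,0],[0,0,.3]]),xatol=.05,fatol=1e-4,maxiter=150))
        if best is None or r.fun<best.fun:best=r
    return best.x,best.fun
CAR=box(-35,35,-24,24,0,34);RIB=box(-20,20,-6,6,28,54)
def snap():
    return {n:viewer.camera(n) for n in P}
def objs(im,col,b,guess):
    m={n:mask(im[n],col) for n in im}
    return [fit(m,b,g) for g in guess]
def draw(img,n,pts,c=(255,0,255)):
    pass
E
cat > m.py <<'E'
from h import *
im=snap()
g=[(*world("top",p,17)[:2],0) for p in((300,296),(347,272),(387,295))]
c=[(*world("top",p,45)[:2],0) for p in((213,294),(260,270),(435,273))]
C=objs(im,"green",CAR,g);R=objs(im,"orange",RIB,c)
for v,f in C+R: print(v.round(2),round(f,3))
big=cv2.resize(im["top"],None,fx=4,fy=4,interpolation=cv2.INTER_CUBIC)
for b,L in((CAR,C),(RIB,R)):
    for v,f in L:
        h=cv2.convexHull(((project("top",place(b,*v))+.5)*4-.5).astype(np.float32))
        cv2.polylines(big,[np.round(h).astype(np.int32)],True,(255,0,255),1)
cv2.imwrite("pics/a.png",big[760:1240,410:1110]);cv2.imwrite("pics/b.png",big[650:1230,1050:1830])
for u in((305,215),(344,211),(382,206)):print(world("top",u,12).round(1))
for u in((220,222),(185,204),(134,271),(125,232)):print(world("top",u,94).round(1))
E
python3 m.py
```

```text
[ 4.3019e+02 -5.0820e+01  2.3000e-01] 0.197
[ 4.8546e+02 -1.6569e+02 -2.3000e-01] 0.178
[ 4.3030e+02 -2.5908e+02 -1.3000e-01] 0.248
[435.01 154.41  -0.47] 0.56
[ 4.9209e+02  4.4360e+01 -4.7000e-01] 0.589
[ 4.7816e+02 -3.7439e+02  3.2000e-01] 2.553
[624.6 -64.8  12. ]
[ 633.6 -159.8   12. ]
[ 645.2 -252.4   12. ]
[594.  126.7  94. ]
[636.6 207.2  94. ]
[484.  316.9  94. ]
[572.8 340.6  94. ]
```

View pics/a.png

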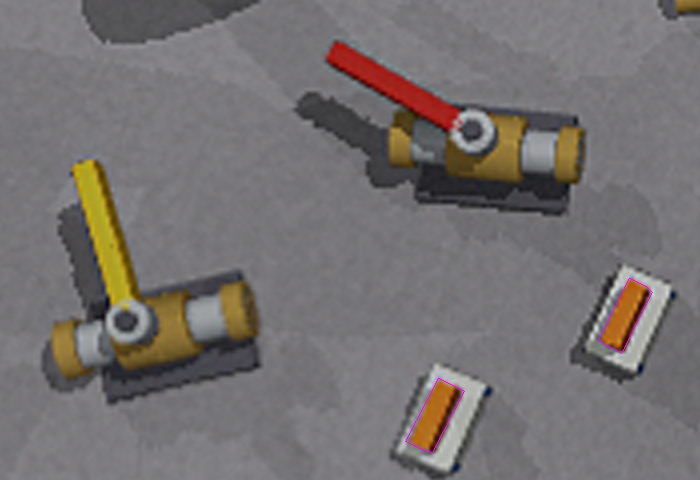

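View pics/b.png

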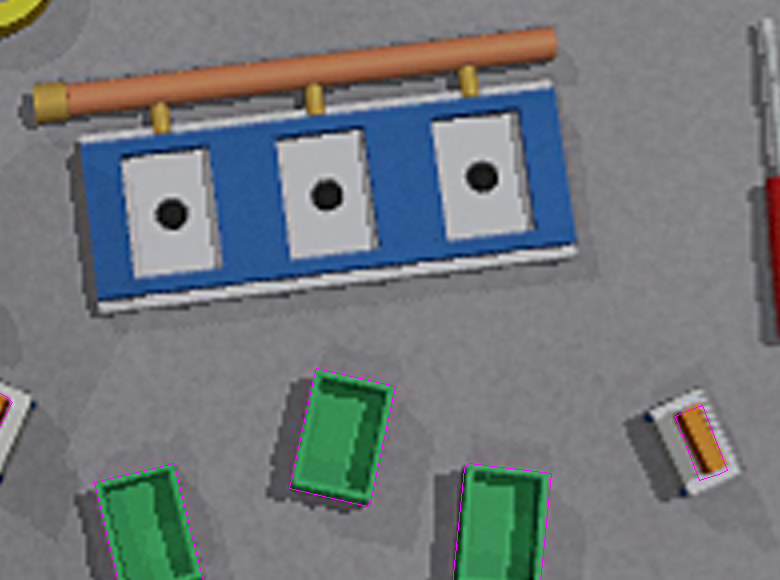

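The crops confirm the overlays fit: carriers are good, and ribs 1 and 2 are good. Rib 3 at crop b (703,441) is failing in the scene camera. The yellow lever runs across its pipe, so it is shut, and the red one is about 60° open. Next I'll refine the masks, levers and dock dots.

```bash
sed -i 's/(a,130,50)/(a,110,12)/; s/orange=(8,17)/orange=(6,19)/' h.py
cat > m2.py <<'E'
from h import *
im=snap()
for v,f in objs(im,"green",CAR,[(430,-51,.23),(485,-166,-.23),(430,-259,-.13)])+objs(im,"orange",RIB,[(435,154,-.47),(492,44,-.47),(478,-374,.32)]): print(v.round(2),round(f,3))
for cam in(("top",),("scene",)):
    m={n:mask(im[n],"orange") for n in im};v,f=fit(m,RIB,(475,-374,.32),cams=cam);print(cam,v.round(2),round(f,3))
BAR=box(14,96,-7,7,74,94)
for c,g in(("red",(590,128,1.1)),("yellow",(484,317,.25))):
    for cam in(("top",),("scene",),("top","scene")):
        v,f=fit({n:mask(im[n],c) for n in im},BAR,g,cams=cam);print(c,cam,v.round(2),round(f,3))
w=lambda u,v,z:world("top",((410+u+.5)/4-.5,(760+v+.5)/4-.5),z)
for a,b in(((571,155),(400,140)),((238,310),(66,350))):
    d=w(*b,48)-w(*a,48);print("pipe mid",((w(*b,40)+w(*a,40))/2).round(1),"len",np.hypot(*d[:2]).round(1),"bodyyaw",np.arctan2(d[1],d[0]).round(3)-np.pi/2)
for n in P:
    g=cv2.cvtColor(im[n],cv2.COLOR_BGR2GRAY).astype(float)
    for p0 in((624.6,-64.8,12),(633.6,-159.8,12),(645.2,-252.4,12)):
        u=project(n,p0)[0];x,y=np.round(u).astype(int);s=g[y-6:y+7,x-6:x+7];wt=np.clip(110-s,0,None)
        yy,xx=np.mgrid[y-6:y+7,x-6:x+7];print(n,world(n,((wt*xx).sum()/wt.sum(),(wt*yy).sum()/wt.sum()),12).round(1))
E
python3 m2.py
```

```text
[ 4.3041e+02 -5.0380e+01  2.4000e-01] 0.135
[ 4.8590e+02 -1.6564e+02 -2.2000e-01] 0.138
[ 4.3078e+02 -2.5875e+02 -1.1000e-01] 0.147
[434.62 154.39  -0.44] 0.435
[ 4.926e+02  4.487e+01 -4.300e-01] 0.342
[ 4.7987e+02 -3.7398e+02  3.7000e-01] 0.476
('top',) [ 4.8015e+02 -3.7401e+02  4.5000e-01] 0.288
('scene',) [ 4.7869e+02 -3.7407e+02  3.7000e-01] 0.175
red ('top',) [591.89 125.75   1.03] 0.202
red ('scene',) [594.87 125.42   1.08] 0.258
red ('top', 'scene') [592.53 125.82   1.04] 0.466
yellow ('top',) [4.8764e+02 3.1667e+02 3.7000e-01] 0.725
yellow ('scene',) [550.96 196.7    3.98] 1.0
yellow ('top', 'scene') [509.28 222.28  -0.79] 2.0
pipe mid [593.1 127.7  40. ] len 101.1 bodyyaw -0.09779632679489647
pipe mid [486.6 319.8  40. ] len 100.5 bodyyaw 0.22320367320510348
top [622.9 -64.9  12. ]
top [ 633.6 -159.5   12. ]
top [ 644.3 -254.    12. ]
scene [624.1 -64.5  12. ]
scene [ 634.5 -159.    12. ]
scene [ 644.8 -253.5   12. ]
```

Both cameras agree on the dock, and the 95 mm spacing checks out. The levers agree with the body yaws too. Next I'll operate the supply, then the vent.

```bash
cat >> h.py <<'E'
def q(psi): return [np.cos(psi/2),np.sin(psi/2),0.,0.]
def pickpsi(x,y,z,psi):
    """psi or psi+pi: whichever leaves the last joint nearest mid range"""
    best=None
    for k in(-1,0,1):
        try:j=env.ik([x,y,z],q(psi+k*np.pi))
        except Exception:j=None
        if j is None:continue
        cost=np.abs(np.array(j)-env.read_state()["qpos"]).max()+(2 if abs(j[5])>2.3 else 0)
        if best is None or cost<best[0]:best=(cost,psi+k*np.pi)
    return best[1]
SAFE=220
def up(z=SAFE):
    p=env.read_state()["tool_pos"];env.move_l([p[0],p[1],z],rate=200)
def lever(piv,a0,a1,push=.25):
    g=lambda a,r=75:(piv[0]+r*np.cos(a),piv[1]+r*np.sin(a))
    set_gripper(30);env.reach([*g(a0),SAFE],q(a0));env.move_l([*g(a0),145],rate=120,f_stop=15)
    set_gripper(22)
    n=int(np.ceil(abs(a1-a0)/.26));s=np.sign(a1-a0)
    for a in np.linspace(a0,a1-s*.1,n+1)[1:]: env.move_l([*g(a),145],rot=q(a),rate=70)
    t=a1-s*.1;hit=False
    for i in range(5):
        t+=s*.09;hit=env.move_l([*g(t),145],rot=q(t),rate=35,f_stop=14)
        if hit:break
    st=env.read_state();p=st["tool_pos"];print("hit",hit,"cmd",t,"ang",np.arctan2(p[1]-piv[1],p[0]-piv[0]),st["force"].round(1),"t",st["time_s"])
    b=np.arctan2(p[1]-piv[1],p[0]-piv[0])-s*.04
    env.move_l([*g(b),145],rate=60);set_gripper(30);up()
E
python3 - <<'E'
from h import *
lever((593,126),1.04,-.10)
cv2.imwrite("pics/sup.png",cv2.resize(np.hstack([viewer.camera("top")[160:300,100:280],viewer.camera("scene")[180:320,330:500]]),None,fx=2.2,fy=2.2))
print(env.read_state()["time_s"])
E
```

```text
hit True cmd -0.18 ang -0.14463517210776655 [-0.9  3.3  2.3] t 6.8
8.05
```

View pics/sup.png

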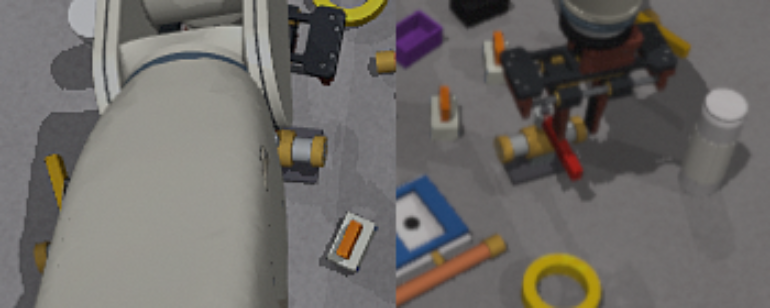

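The red lever now stands across its pipe, with the stop felt at about −0.09 rad, which matches the body yaw of −0.10. Vent next.

```bash
python3 - <<'E'
from h import *
lever((486.5,317.5),.24,1.793)
env.reach([400,250,300],q(2.0))
im=snap()
cv2.imwrite("pics/v.png",cv2.resize(np.hstack([im["top"][170:310,100:280],im["scene"][160:300,330:500]]),None,fx=2.2,fy=2.2))
v,f=fit({n:mask(im[n],"red") for n in im},box(14,96,-7,7,74,94),(593,126,-.1));print(v.round(2),f)
for v,f in objs(im,"green",CAR,[(430,-51,.23),(485,-166,-.23),(430,-259,-.13)])+objs(im,"orange",RIB,[(435,154,-.44),(492,44,-.44),(479,-374,.38)]): print(v.round(2),round(f,3))
print(env.read_state()["time_s"])
E
```

```text
hit True cmd 1.873 ang 1.8067951886784352 [ 4.2  0.3 -0.5] t 13.3833
[ 5.9314e+02  1.2726e+02 -1.1000e-01] 0.5227676462970581
[ 4.3056e+02 -5.0090e+01  2.4000e-01] 0.137
[ 4.8590e+02 -1.6564e+02 -2.2000e-01] 0.138
[ 4.3039e+02 -2.5862e+02 -1.1000e-01] 0.15
[ 4.3472e+02  1.5452e+02 -4.3000e-01] 0.43
[ 4.9236e+02  4.4520e+01 -4.2000e-01] 0.397
[ 4.8006e+02 -3.7375e+02  3.8000e-01] 0.467
15.375
```

View pics/v.png

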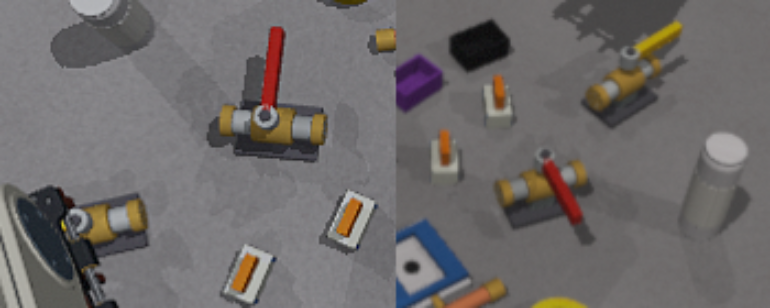

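Both levers are where they should be: red across its pipe, yellow along its pipe. Nothing has been knocked so far. First cartridge.

```bash
cat >> h.py <<'E'
def T(): return round(float(env.read_state()["time_s"]),1)
def held(lo,hi):
    s=env.read_state();print("  width",round(float(s["width"]),1),"grip",round(float(s["grip_force"]),1),"Fz",round(float(s["force"][2]),1),"t",T());return lo<s["width"]<hi
def transfer(src,dst,zg,zp,opening,rel,wid,zt=SAFE):
    """grip at src (x,y,yaw) with TCP height zg, set down at dst with TCP height zp"""
    d=(dst[2]-src[2]+np.pi/2)%np.pi-np.pi/2
    psi=pickpsi(src[0],src[1],zg,src[2])
    for k in(0,np.pi,-np.pi):   # both ends must be reachable
        a,b=psi+k,psi+k+d
        ja,jb=env.ik([src[0],src[1],zg],q(a)),env.ik([dst[0],dst[1],zp],q(b))
        if ja is not None and jb is not None and max(abs(ja[5]),abs(jb[5]))<2.45:break
    else: raise SystemExit("no yaw")
    set_gripper(opening);env.reach([src[0],src[1],zt],q(a))
    if env.move_l([src[0],src[1],zg],rate=120,f_stop=12):
        print("  bumped",env.read_state()["tool_pos"]);up();return False
    set_gripper(0)
    if not held(*wid): set_gripper(opening);up();return False
    env.move_l([src[0],src[1],zt],rate=150)
    if not held(*wid):return False
    env.reach([dst[0],dst[1],zt],q(b))
    if not held(*wid):return False
    env.move_l([dst[0],dst[1],zp+12],rate=130)
    if not held(*wid):return False
    ok=False
    for dx,dy in((0,0),(1.5,0),(-1.5,0),(0,1.5),(0,-1.5),(2,2),(-2,2),(2,-2),(-2,-2)):
        c,s=np.cos(dst[2]),np.sin(dst[2]);x,y=dst[0]+c*dx-s*dy,dst[1]+s*dx+c*dy
        env.move_l([x,y,zp+12],rate=60)
        hit=env.move_l([x,y,zp-2],rate=30,f_stop=6);z=env.read_state()["tool_pos"][2]
        print("  try",(dx,dy),"hit",hit,"z-zp",round(z-zp,1))
        if z<zp+2: ok=True;break
    held(*wid)
    if not ok:return False
    set_gripper(rel);up(zt);return True
E
cat > cart.py <<'E'
import sys;from h import *
g=eval(sys.argv[1]);c=eval(sys.argv[2])
im=snap();(r,f),=objs(im,"orange",RIB,[g]);(k,f2),=objs(im,"green",CAR,[c]);print("rib",r.round(2),round(f,2),"car",k.round(2),round(f2,2))
if f>.6 or np.hypot(*(r-g)[:2])>60: raise SystemExit("check")
if f2>.3: k=np.array(c);print("carrier from before")
print(transfer(r,k,111,117,34,30,(9,15)),T())
E
python3 cart.py "(434.7,154.5,-.43)" "(430.5,-50.3,.24)"
python3 - <<'E'
from h import *
im=snap();cv2.imwrite("pics/c1.png",cv2.resize(np.hstack([im["top"][230:340,240:400],im["scene"][190:300,220:380]]),None,fx=2.4,fy=2.4))
E
```

```text
rib [ 4.3468e+02  1.5450e+02 -4.3000e-01] 0.43 car [ 4.3055e+02 -5.0050e+01  2.4000e-01] 0.13
  width 11.9 grip 30.0 Fz 6.5 t 18.2
  width 12.1 grip 30.0 Fz -1.5 t 19.1
  width 11.8 grip 30.0 Fz -1.1 t 20.1
  width 12.2 grip 30.0 Fz -1.6 t 21.0
  try (0, 0) hit True z-zp -0.1
  width 11.6 grip 30.0 Fz 2.3 t 21.7
True 22.8
```

View pics/c1.png

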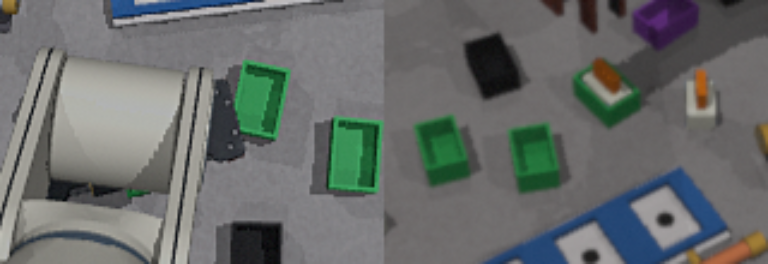

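Cartridge 1 is seated in its carrier: level, with z on target. The next two follow.

```bash
sed -i 's/^im=snap()/env.reach([400,250,300],q(2.0));im=snap()/' cart.py
python3 cart.py "(492.4,44.5,-.42)" "(485.9,-165.6,-.22)" && python3 cart.py "(480,-373.8,.38)" "(430.4,-258.7,-.11)"
python3 - <<'E'
from h import *
env.reach([400,250,300],q(2.0));im=snap()
for v,f in objs(im,"green",CAR,[(430,-51,.23),(485,-166,-.23),(430,-259,-.13)])+objs(im,"orange",RIB+[0,0,6],[(430,-51,.23),(485,-166,-.23),(430,-259,-.13)]): print(v.round(2),round(f,3))
cv2.imwrite("pics/c2.png",cv2.resize(np.hstack([im["top"][200:340,230:460],im["scene"][190:330,180:370]]),None,fx=1.9,fy=1.9));print(T())
E
```

```text
rib [ 4.9237e+02  4.4520e+01 -4.2000e-01] 0.38 car [ 4.8578e+02 -1.6557e+02 -2.3000e-01] 0.14
  width 11.5 grip 30.0 Fz 2.3 t 27.8
  width 11.8 grip 30.0 Fz -1.8 t 28.6
  width 12.2 grip 30.0 Fz -0.7 t 29.5
  width 12.0 grip 30.0 Fz -1.0 t 30.3
  try (0, 0) hit True z-zp -0.1
  width 11.9 grip 30.0 Fz 2.6 t 31.0
True 32.2
rib [ 4.7966e+02 -3.7399e+02  3.7000e-01] 0.5 car [ 4.3070e+02 -2.5874e+02 -1.0000e-01] 0.15
  width 11.9 grip 30.0 Fz 4.4 t 38.0
  width 12.0 grip 30.0 Fz -1.8 t 38.9
  width 11.6 grip 30.0 Fz -1.3 t 39.5
  width 11.9 grip 30.0 Fz -0.9 t 40.3
  try (0, 0) hit True z-zp 0.2
  width 11.9 grip 30.0 Fz 2.1 t 41.0
True 42.2
[ 4.3053e+02 -5.0040e+01  2.4000e-01] 2.747
[ 4.7898e+02 -1.6021e+02 -2.2000e-01] 3.081
[ 4.3072e+02 -2.5877e+02 -1.1000e-01] 3.25
[ 4.3055e+02 -4.9520e+01  2.2000e-01] 0.32
[ 4.7692e+02 -1.5775e+02 -2.2000e-01] 0.405
[ 4.3044e+02 -2.5901e+02 -1.3000e-01] 0.538
44.1
```

View pics/c2.png

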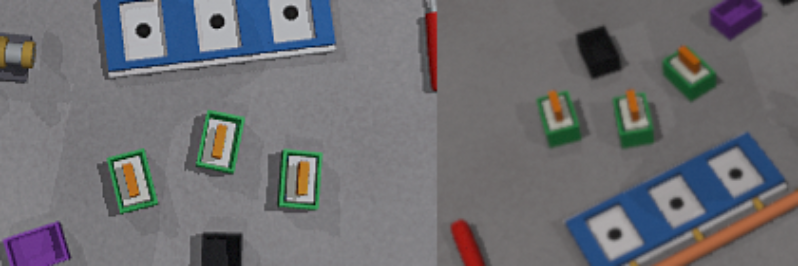

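All three cartridges are in carriers, level and inside the walls. Carrier 2 has been knocked to about (478,−159). I'll measure the filled carriers from a hull-filled mask and start docking.

```bash
cat >> h.py <<'E'
def fullmask(img):
    m=mask(img,"green");c=cv2.morphologyEx(m,cv2.MORPH_CLOSE,np.ones((9,9)));o=np.zeros_like(m)
    k,l,st,_=cv2.connectedComponentsWithStats(c)
    for i in range(1,k):
        p=np.argwhere((l==i)&(m>0))[:,::-1].astype(np.int32)
        if st[i,4]>100: cv2.fillConvexPoly(o,cv2.convexHull(p),255)
    return o
BAY=[(623.5,-64.7,.111),(634.0,-159.3,.111),(644.6,-253.7,.111)]
E
cat > dock.py <<'E'
import sys;from h import *
i=int(sys.argv[1]);g=eval(sys.argv[2])
env.reach([400,250,300],q(2.0));im=snap();m={n:fullmask(im[n]) for n in im}
k,f=fit(m,CAR,g);(r,f2),=objs(im,"orange",RIB+[0,0,6],[tuple(k)])
print("car",k.round(2),round(f,3),"rib",r.round(2),round(f2,2))
if f>.3 or np.hypot(*(r-k)[:2])>6: raise SystemExit("check")
print(transfer(k,BAY[i],93.5,105.5,66,60,(45,51)),T())
E
python3 dock.py 1 "(478.5,-159.5,-.22)"
python3 - <<'E'
from h import *
env.reach([400,250,300],q(2.0));im=snap()
cv2.imwrite("pics/d1.png",cv2.resize(np.hstack([im["top"][180:320,260:460],im["scene"][200:340,200:390]]),None,fx=2,fy=2))
E
```

```text
car [ 4.7904e+02 -1.6034e+02 -2.2000e-01] 0.122 rib [ 4.7687e+02 -1.5791e+02 -2.3000e-01] 0.4
  width 47.9 grip 30.0 Fz 5.1 t 48.4
  width 47.9 grip 30.0 Fz -2.4 t 49.4
  width 47.9 grip 30.0 Fz -2.0 t 50.1
  width 47.2 grip 30.0 Fz -1.9 t 51.0
  try (0, 0) hit True z-zp 0.2
  width 47.5 grip 30.0 Fz 3.5 t 51.7
True 52.8
```

```bash
test -f pics/d1.png && echo ok
```

```text
ok
```

View pics/d1.png

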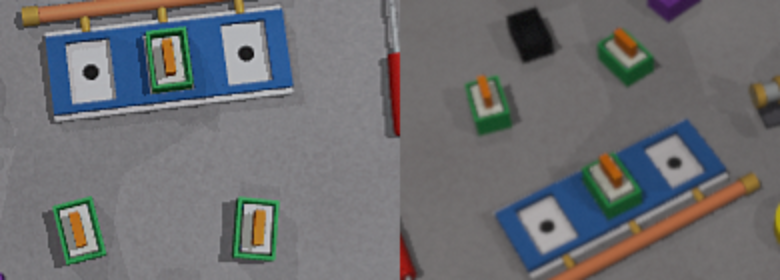

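Carrier 2 sits flat in bay 2 (z is 0.2 mm off target), with its cartridge still inside. The other two go next.

```bash
python3 dock.py 0 "(430.5,-50,.24)" && python3 dock.py 2 "(430.7,-258.8,-.11)"
python3 - <<'E'
from h import *
env.reach([400,250,300],q(2.0));im=snap()
cv2.imwrite("pics/d2.png",cv2.resize(np.hstack([im["top"][160:300,110:420],im["scene"][180:320,220:480]]),None,fx=1.4,fy=1.4));print(T())
E
```

```text
car [ 4.307e+02 -4.979e+01  2.400e-01] 0.21 rib [430.39 -49.38   3.38] 0.31
  width 47.8 grip 30.0 Fz 6.5 t 58.2
  width 48.1 grip 30.0 Fz -2.1 t 59.2
  width 47.8 grip 30.0 Fz -2.7 t 60.0
  width 47.7 grip 30.0 Fz -2.1 t 60.9
  try (0, 0) hit True z-zp 0.2
  width 47.7 grip 30.0 Fz 3.7 t 61.6
True 62.7
car [ 4.3112e+02 -2.5863e+02 -1.0000e-01] 0.113 rib [ 4.3042e+02 -2.5886e+02 -1.2000e-01] 0.52
  width 47.8 grip 30.0 Fz 5.9 t 68.1
  width 47.9 grip 30.0 Fz -3.3 t 69.1
  width 47.7 grip 30.0 Fz -1.6 t 70.0
  width 47.5 grip 30.0 Fz -2.4 t 70.9
  try (0, 0) hit True z-zp 0.2
  width 47.8 grip 30.0 Fz 2.2 t 71.6
True 72.8
74.9
```

```bash
ls pics/d2.png
```

```text
pics/d2.png
```

View pics/d2.png

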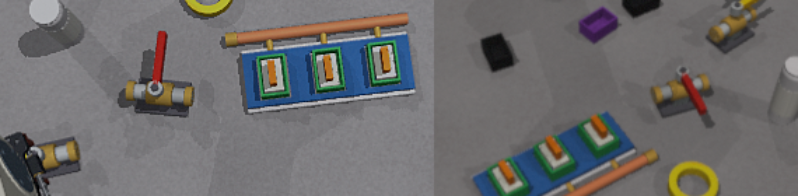

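All three filled carriers are seated in the bays. Now I'll shut the vent and check it before opening the supply.

```bash
python3 - <<'E'
from h import *
lever((486.5,317.5),1.775,.223)
env.reach([500,0,300],q(1.5));im=snap()
cv2.imwrite("pics/e.png",cv2.resize(np.hstack([im["top"][200:310,100:230],im["scene"][160:270,370:500]]),None,fx=3,fy=3))
E
```

```text
hit True cmd 0.14300000000000002 ang 0.1664804617213572 [-1.3  3.   2.7] t 80.5083
```

View pics/e.png

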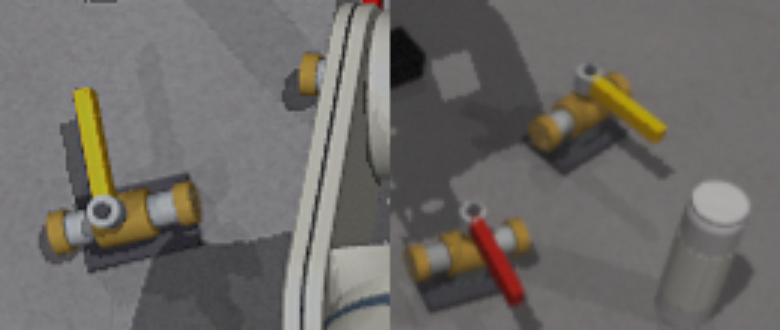

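The vent's yellow lever is across its pipe, with the stop at 0.219 rad against a body yaw of 0.22. Now I'll open the supply.

```bash
python3 - <<'E'
from h import *
lever((593,126.5),-.10,1.468)
env.reach([400,-300,300],q(1.5));im=snap()
v,f=fit({n:mask(im[n],"red") for n in im},box(14,96,-7,7,74,94),(593,126,1.47));print(v.round(3),f)
cv2.imwrite("pics/f.png",cv2.resize(np.hstack([im["top"][130:310,110:420],im["scene"][160:340,220:480]]),None,fx=1.4,fy=1.4));print(T())
E
```

```text
hit True cmd 1.548 ang 1.480506530575894 [ 2.9 -0.9  0.3] t 89.5417
[594.205 125.514   1.474] 0.4936057181493287
92.8
```

View pics/f.png

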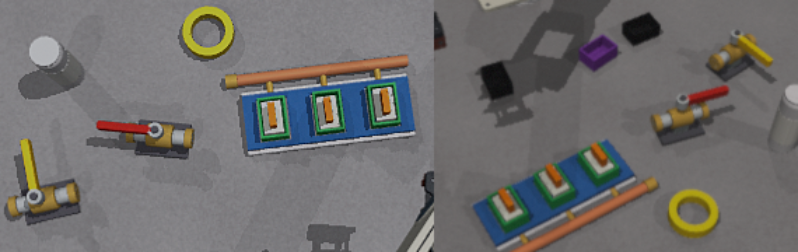

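The lever fit reads 1.474 rad against an expected 1.47, so the supply is fully open. The vent is shut and all three carriers are docked, so I'm handing it in.

```bash
python3 -c "
from station import workorder
print(workorder.sign_off())"
```

```text
the job is handed in; nothing more can be done
None
```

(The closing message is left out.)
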